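# Lift the split retaining ring out of the bearing housing

### The job

Take the hook pick from its stand and use its foot to lift the lugged end of the brass split ring up out of the groove of the bearing housing until the ring snaps past the two spring catches and stays up on them. Put the pick back upright in its stand, then take the ring out by its raised lug and put it flat in the round parts dish. Leave the other things on the bench where they are.

Things in the scene. Friction and masses are not known exactly. Their poses are not given: they have to be found in the camera images.
- housing: fixed round bearing housing, base 132 mm across, 8 mm high; origin at the centre of its underside, z up. Groove between a dark hub (radius 28, 33 mm high; stub of radius 9 up to 41 mm) and an aluminium rim (inner radius 50, outer 56, top at 31 mm); groove floor at 24 mm. The rim is cut open within 16 degrees of the housing's +x axis, where the ring's lug lies. All heights above the bench
- groove_pocket (a point): floor of the pocket in the groove, 8 mm above the bench, in the ring's gap where a tool can go down (31, -30 mm from the housing's centre in its x, y); axes as the housing's. The pocket fills the whole groove width from -66 to +16 degrees about the housing's axis (0 = its +x, counter-clockwise from above), so it runs under the lugged end of the ring
- catch_a (a point): top of a light sprung steel catch's nose at +58 degrees of the housing: 12 mm wide, outside the rim between two guide posts (8 mm wide, 48 mm high, on the rim); its nose reaches in over the ring to radius 43 mm, 32 to 38 mm high. 0.5 N from below swings it out; it springs back under the ring. On both catches the ring tilts about 12 degrees, far side in the groove, lug about 50 mm high. Fixed point
- catch_b (a point): top of a light sprung steel catch's nose at -80 degrees of the housing: 12 mm wide, outside the rim between two guide posts (8 mm wide, 48 mm high, on the rim); its nose reaches in over the ring to radius 43 mm, 32 to 38 mm high. 0.5 N from below swings it out; it springs back under the ring. On both catches the ring tilts about 12 degrees, far side in the groove, lug about 50 mm high. Fixed point
- ring: loose brass split ring, outer radius 48, inner 36, 6 mm thick, 90 g; origin on its axis at the underside, z up, +x through the lug and along the housing's +x within about 5 degrees. Starts in the groove, underside 24 mm above the bench. Gap from -63 to -13 degrees; the end at -13 degrees is the one to lift. Lug: flat tongue 18 mm wide (y), 6 mm thick, from radius 48 to 66 mm along +x
- ring_lug (a point): point in the lug of the ring, 61 mm from the ring's axis, at mid thickness; axes as the ring's
- ring_end (a point): lugged end of the ring: middle of the lower edge of its end face (41, -9 mm from the ring's centre); axes as the ring's. Lifting here by 35 to 40 mm brings the ring past both catches
- pick: loose hook pick, upright, 90 g; origin on the shank's axis at the underside of the foot, z up along the shank. Foot points to +x: from 3 mm behind the axis to 17 mm in front, 8 mm wide, 5 mm thick. Shank 6 mm square. Flange 52 (x, centred 5 mm in front of the axis) by 40 mm (y), 80 to 84 mm above the foot's underside. Orange handle 16 x 16 mm, sides along x and y, from 84 to 150 mm
- pick_grip (a point): point on the pick's axis, mid handle, 118 mm above the foot's underside; axes as the pick's
- stand: fixed blue stand of the pick, 72 (x) by 60 (y) mm, 90 mm high; origin at the centre of its underside. Its top has a slot 36 (x) by 18 (y) mm in the centre. The pick hangs through it, flange on the top, foot along the stand's +x within 6 degrees, pick axis 5 mm behind (-x of) the centre, foot underside 10 mm above the bench
- dish: fixed round steel parts dish, outer radius 74 mm at the rim, inner radius about 70 mm, 16 mm high, floor 4 mm above the bench; origin at the centre of its underside
- solder_spool: bystander: spool of solder standing, 44 mm across, 32 mm high; origin under its centre
- tip_cleaner: bystander: black tip cleaner pot, 58 mm across, 43 mm high; origin under its centre
- power_cube: bystander: black power cube with sockets, 70 x 70 x 92 mm high; origin under its centre
- side_cutters: bystander: red-handled side cutters, 46 x 121 x 13 mm, lying along their y; origin under the centre
- eraser: bystander: blue and white eraser, 18 x 42 x 12 mm; origin under its centre
- pen_grey: bystander: grey pen 9 x 132 x 9 mm lying along its y; origin under its centre
- flux_tin: bystander: round flux tin 49 mm across, 16 mm high; origin under its centre
There are look-alikes about, which are no part of the job. Of the things that look like the pick, the smallest one is meant.

How it is judged:
By the outcome, as a careful person would: the job done as asked, in the order asked, and still so for the second after the job is handed in, with the robot touching nothing.
It also fails if it takes over 61 s, if anything falls off the work surface, if the arm or the gripper's body presses on something with over 40 N, if the wrist force passes 120 N, or if a joint passes its speed limit or range.

### The arm

A 6-joint arm with a two-finger parallel gripper is mounted at the origin on a cart in front of the work surface, level with it; the furniture and walls round the work are solid. World frame = base frame: x ahead of the robot, y to its left, z up, the work surface at z = 0. Lengths are in m, angles in rad, forces in N, time in s.
With the tool pointing down it reaches from about 0.275 to 0.975 m from the base axis. Payload 8.4 kg.
Tool frame: the origin (TCP) lies on the centre line of the jaws, within the pads' length; the fingertips stand 22 mm ahead of it and the grasp point (between the pads) lies 3 mm ahead of it (ctrl.tcp_to_tips is the distance from the TCP to the fingertips, in m); z points along the fingers, y is the line along which they close (so a half turn about z gives the same grasp; the last joint's range is limited). The gripper opens to 92 mm and grips with 3 to 60 N. Pads are 20 mm wide; open, the fingers measure 128 mm over their backs; the gripper's body (75 mm by 189 mm) begins 69 mm behind the grasp point.
Start: joints at [1.147, 0.353, 1.633, -0, 1.155, -0.002], TCP at [0.256, 0.57, 0.237] pointing down, gripper open.
Joint ranges: [-2.63, 2.63], [-0.92, 2.1], [0.06, 2.66], [-1.3, 4.44], [0, 2.69], [-3.02, 3.02]. Speed limits (rad/s): [2.22, 2.22, 2.79, 3.14, 3.14, 3.14].

### API

Orientations are given as a 3x3 rotation matrix whose columns are the frame's x, y, z axes.
In Python, from station import ctrl, ik, optics, ticket gives the robot as it stands. The module is installed in compiled form; this text tells all that it offers. Calls block until the motion is done:
- ctrl.goto(position, orientation): joint-space move of the TCP to a pose.
- ctrl.servo_line(position, frame=None, velocity=0.15): straight line of the TCP; frame=None keeps the orientation; velocity is the mean speed in m/s.
- ctrl.move_joints(angles): joint-space move.
- ctrl.command_gripper(opening, squeeze=None): finger opening in m; squeeze is the grip in N (None keeps the last); returns when the fingers have stopped.
- ctrl.hold(seconds).
- ik(position, orientation): joint angles nearest the present ones, or None.
- ctrl.get_state(): the state.
- optics.grab_frame(name): name is "scene" or "top" or "wrist"; returns (picture, depth): 400x640x3 uint8, red, green, blue; 400x640 float32, m along the optical axis (not along the pixel's ray), 0 where there is no reading.
- optics.get_calibration(name): a dict with "camera_matrix" (3x3 intrinsics, pixels), "distortion" ([k1, k2, p1, p2, k3] as OpenCV has them; the pictures are not rectified), "origin" and "orientation" of the camera in the world. Camera axes: x right, y down, z forward; pixel columns grow to the right and rows downward; lengths in m; the calibration is good to about 2 mm. A picture is of the moment at which its call begins: read the wrist's pose just before it. get_calibration takes no time and is no camera call; for the wrist camera it gives the pose at the moment of the call.
A pose or a line that the arm cannot do raises ctrl.MotionError and nothing moves.
- ticket.finish_job(): hands the job in; it is judged then, once.
Trained networks look in the newest picture that a camera, given by its name, has taken for a name from the list of things; names that differ only in an ending like _2 or _b are one class to them, and where a whole thing is asked for, a point or a joint stands for the part that bears it (a point fixed in the world has none). Each returns a list of dicts, best first, with "confidence" (0 to 1); they miss things now and then, are a little off and sometimes report something else, mostly with a low value. They report only what shows in the picture. A call takes as long as a camera call. They do not tell look-alikes from the thing itself.
- optics.masks_of(name, camera): "region" (400x640 bool, what is visible of it) and "extent" ([left, top, width, height] in pixels, round what is visible of it).
The state is a dict: "clock": time; "joint_pos": joint angles; "joint_velocities": joint speeds; "joint_torque": joint torques, N m; "tcp_pos": TCP position; "tool_rot": TCP orientation; "force": force on the tool from outside, world axes, zero at the start; "torque": the same for the moment, N m; "grip_width": finger opening in m; "grip_force": force on a finger pad.
Only numpy, scipy, OpenCV 4.12 (cv2) and the standard library are available. Lean on these libraries where they do the work, as an engineer would, in place of code of your own. Each camera call takes 0.05 s, during which the arm holds its last target. There are 200 camera calls.

## Working session

There is one attempt and no reset: what is moved stays moved. The work goes in short steps, each a Python script; the robot and the scene stay as the last script left them, time stands still between calls to the robot, and variables do not carry over. Pictures are saved under pics/ and viewed, at most 10 in all, crops included, and the job is handed in when it is done.

```bash
mkdir -p pics; cat > h.py <<'E'
import numpy as np, cv2
from station import ctrl, ik, optics, ticket
def grab(c):
    cal=optics.get_calibration(c); im,d=optics.grab_frame(c); return im,d,cal
def world(d,cal,mask=None):
    """all valid pixels -> Nx3 world, plus pixel (v,u)"""
    m=(d>0) if mask is None else (d>0)&mask
    v,u=np.nonzero(m); K=np.array(cal['camera_matrix'],float); D=np.array(cal['distortion'],float)
    n=cv2.undistortPoints(np.stack([u,v],1).astype(np.float64)[:,None],K,D)[:,0]
    z=d[v,u]; p=np.c_[n*z[:,None],z]
    return p@np.array(cal['orientation']).T+np.array(cal['origin']),v,u
def project(P,cal):
    R=np.array(cal['orientation']);t=np.array(cal['origin'])
    pc=(np.atleast_2d(P)-t)@R
    return cv2.projectPoints(pc,np.zeros(3),np.zeros(3),np.array(cal['camera_matrix'],float),np.array(cal['distortion'],float))[0][:,0]
def save(n,im): cv2.imwrite('pics/'+n+'.png',cv2.cvtColor(im,cv2.COLOR_RGB2BGR))
def down(yaw):
    """tool z down, tool x axis at yaw in world"""
    c,s=np.cos(yaw),np.sin(yaw)
    return np.array([[c,s,0],[s,-c,0],[0,0,-1.]])
E
python3 - <<'E'
from h import *
for c in ['top','scene']:
    im,d,cal=grab(c); save(c,im); print(c,np.round(cal['origin'],3),np.round(cal['orientation'],2).tolist())
    for n in ['housing','ring','pick','stand','dish','power_cube','tip_cleaner','side_cutters','solder_spool','flux_tin']:
        for r in optics.masks_of(n,c):
            p,v,u=world(d,cal,r['region'])
            if len(p): print(n,round(r['confidence'],2),r['extent'],len(p),np.round(np.median(p,0),3),np.round(np.percentile(p,[3,97],0),3).tolist())
print(ctrl.get_state()['clock'])
E
```

```text
top [0.377 0.282 1.091] [[-0.02, -0.99, 0.12], [-1.0, 0.02, 0.0], [-0.01, -0.12, -0.99]]
housing 0.96 [396.5, 145.8, 54.8, 49.2] 1656 [0.556 0.027 0.029] [[0.5, -0.027, 0.007], [0.61, 0.085, 0.043]]
ring 0.66 [274.1, 130.0, 21.7, 43.5] 258 [0.617 0.37  0.012] [[0.568, 0.353, 0.004], [0.666, 0.393, 0.017]]
ring 0.62 [405.2, 142.8, 36.9, 45.5] 559 [0.55  0.039 0.031] [[0.512, -0.019, 0.024], [0.615, 0.071, 0.035]]
pick 0.86 [338.8, 255.2, 39.4, 33.3] 676 [0.314 0.208 0.11 ] [[0.281, 0.174, 0.106], [0.34, 0.238, 0.196]]
pick 0.84 [309.2, 215.3, 25.1, 26.4] 452 [0.418 0.285 0.095] [[0.393, 0.262, 0.09], [0.444, 0.308, 0.162]]
pick 0.57 [178.3, 245.0, 36.3, 35.7] 766 [0.345 0.561 0.11 ] [[0.312, 0.539, 0.008], [0.374, 0.588, 0.195]]
pick 0.21 [398.3, 145.4, 53.1, 49.0] 1624 [0.556 0.027 0.028] [[0.5, -0.028, 0.006], [0.61, 0.085, 0.044]]
stand 0.81 [306.5, 208.4, 33.4, 36.5] 344 [0.415 0.282 0.091] [[0.382, 0.252, 0.088], [0.454, 0.318, 0.094]]
dish 0.94 [309.6, 131.0, 58.4, 61.1] 2682 [0.591 0.235 0.006] [[0.526, 0.17, 0.001], [0.655, 0.299, 0.018]]
power_cube 0.74 [242.8, 256.7, 38.8, 4
[... 2395 characters left out ...]
71, 0.033]]
power_cube 0.28 [331.1, 260.3, 26.8, 22.5] 534 [0.456 0.13  0.03 ] [[0.436, 0.109, 0.004], [0.485, 0.156, 0.041]]
tip_cleaner 0.71 [332.8, 259.6, 25.7, 23.7] 513 [0.458 0.129 0.03 ] [[0.437, 0.109, 0.006], [0.486, 0.154, 0.041]]
side_cutters 0.76 [313.8, 174.3, 39.7, 18.5] 258 [0.616 0.368 0.009] [[0.559, 0.351, 0.0], [0.665, 0.392, 0.014]]
solder_spool 0.63 [407.0, 223.6, 25.8, 17.3] 334 [0.679 0.113 0.031] [[0.665, 0.098, 0.001], [0.703, 0.134, 0.035]]
solder_spool 0.63 [269.2, 190.7, 16.1, 13.6] 129 [0.451 0.417 0.011] [[0.436, 0.4, -0.001], [0.468, 0.436, 0.014]]
flux_tin 0.9 [223.7, 247.6, 23.4, 21.3] 349 [0.28  0.309 0.015] [[0.259, 0.289, 0.005], [0.301, 0.333, 0.018]]
1.1
```

```bash
python3 - <<'E'
import cv2,numpy as np
t=cv2.imread('pics/top.png');s=cv2.imread('pics/scene.png')
a=cv2.resize(t[100:300,165:465],(800,533),interpolation=cv2.INTER_CUBIC);cv2.imwrite('pics/topc.png',a)
E
```

```text
(no output)
```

View pics/topc.png

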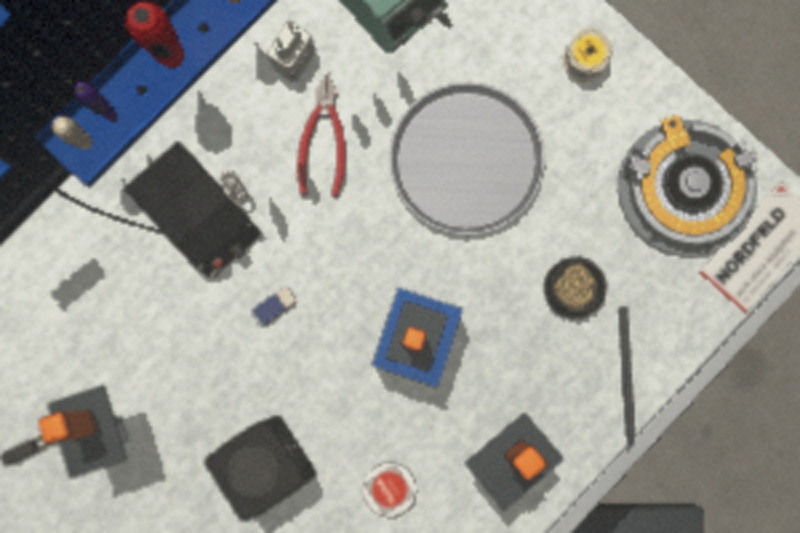

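```bash
python3 - <<'E'
from h import *
print(ctrl.get_state()['clock'])
yaw=0.0
def look(xy,z,n,yaw):
    best=None
    ctrl.goto(np.array([*xy,z]),down(yaw)); im,d,cal=grab('wrist'); save(n,im)
    np.savez(n,im=im,d=d,K=cal['camera_matrix'],D=cal['distortion'],o=cal['origin'],R=cal['orientation'])
    st=ctrl.get_state();print(n,st['clock'],np.round(np.array(cal['origin'])-st['tcp_pos'],3),np.round(st['joint_pos'],2),np.round(project([[*xy,.1]],cal)))
look((0.41,0.28),0.34,'wp',0.7)
look((0.53,0.03),0.27,'wh',0.4)
a=cv2.imread('pics/wp.png');b=cv2.imread('pics/wh.png')
cv2.imwrite('pics/both.png',cv2.resize(np.vstack([a,b]),(480,600),interpolation=cv2.INTER_AREA))
E
```

```text
1.1
wp 2.4667 [0.065 0.053 0.148] [0.6  0.06 1.77 0.   1.31 1.47] [[312. 177.]]
wh 3.6167 [0.078 0.032 0.147] [0.06 0.17 1.8  0.   1.17 1.22] [[313. 191.]]
```

View pics/both.png

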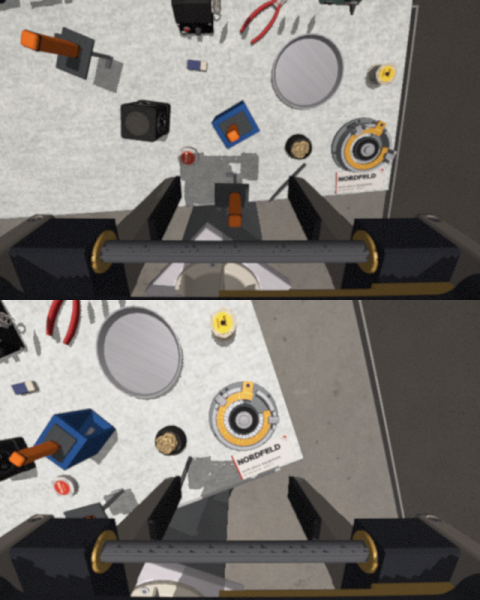

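```bash
python3 - <<'E'
from h import *
from scipy.optimize import least_squares
def load(n):
    f=np.load(n+'.npz');return f['im'],f['d'],dict(camera_matrix=f['K'],distortion=f['D'],origin=f['o'],orientation=f['R'])
def rect(q):
    (c,s,a)=cv2.minAreaRect((q*1000).astype(np.float32));return np.round(c,1),np.round(s,1),round(a,1)
for n in ['wp']:
    im,d,cal=load(n);p,v,u=world(d,cal);rgb=im[v,u].astype(int);hsv=cv2.cvtColor(im,cv2.COLOR_RGB2HSV)[v,u]
    near=np.hypot(p[:,0]-.415,p[:,1]-.283)<.06
    blue=near&(hsv[:,0]>95)&(hsv[:,0]<125)&(hsv[:,1]>120)
    zb=p[blue&(p[:,2]>.08),2];print('blue z',np.round(np.percentile(zb,[5,50,95]),4))
    print('stand',rect(p[blue&(p[:,2]>np.median(zb)-.004)][:,:2]))
    org=near&(hsv[:,0]<20)&(hsv[:,1]>150)&(p[:,2]>.1)
    zt=np.percentile(p[org,2],90);print('top z',zt, 'handle top',rect(p[org&(p[:,2]>zt-.004)][:,:2]),org.sum())
    print('handle all',rect(p[org][:,:2]))
    fl=near&(hsv[:,1]<90)&(p[:,2]>.0895)&(p[:,2]<.1);print('flange',rect(p[fl][:,:2]),np.median(p[fl,2]))
im,d,cal=load('wh');p,v,u=world(d,cal);hsv=cv2.cvtColor(im,cv2.COLOR_RGB2HSV)[v,u]
c=np.array([.556,.027]);near=np.hypot(*(p[:,:2]-c).T)<.085
def circ(q,r=None):
    f=lambda x:np.hypot(q[:,0]-x[0],q[:,1]-x[1])-(x[2] if r is None else r)
    s=least_squares(f,[*c,.05],loss='soft_l1',f_scale=.002);return np.round(s.x,4),round(float(np.sqrt(np.mean(s.fun**2))),4)
stub=near&(p[:,2]>.038)&(np.hypot(*(p[:,:2]-c).T)<.02)
print('stub',np.round(p[stub].mean(0),4),stub.sum(),rect(p[stub][:,:2]))
yel=near&(hsv[:,0]>12)&(hsv[:,0]<32)&(hsv[:,1]>110)
print('yellow z',np.round(np.percentile(p[yel,2],[5,50,95]),4),yel.sum())
q=p[yel&(p[:,2]>.024)]
# fit ring pose by mask-model overlap: distances to ring shape
def dist(x):
    cx,cy,a=x;ca,sa=np.cos(a),np.sin(a);dx=q[:,0]-cx;dy=q[:,1]-cy;X=ca*dx+sa*dy;Y=-sa*dx+ca*dy
    r=np.hypot(X,Y);th=np.degrees(np.arctan2(Y,X))
    o=np.maximum(np.maximum(r-.048,.036-r),0)
    g=np.where((th>-63)&(th<-13),np.minimum(th+63,-13-th)*np.pi/180*r,0);o=np.hypot(o,g)
    l=np.hypot(np.maximum(np.maximum(.048-X,X-.066),0),np.maximum(np.abs(Y)-.009,0))
    return np.minimum(o,l)
best=min((least_squares(dist,[*c,a],loss='soft_l1',f_scale=.002) for a in np.radians(range(-60,90,15))),key=lambda s:s.cost)
print('ring',np.round(best.x[:2],4),np.degrees(best.x[2]),best.cost)
rr=np.hypot(*(q[:,:2]-best.x[:2]).T);lug=rr>.05;print('lug mean',np.round(q[lug].mean(0),4),np.degrees(np.arctan2(*(q[lug].mean(0)[:2]-best.x[:2])[::-1])))
base=near&(p[:,2]>.005)&(p[:,2]<.0115);print('base',circ(p[base&(np.hypot(*(p[:,:2]-c).T)>.062)][:,:2],None))
post=near&(p[:,2]>.0405)&(np.hypot(*(p[:,:2]-c).T)>.04);P=p[post];th=np.degrees(np.arctan2(P[:,1]-best.x[1],P[:,0]-best.x[0]))
print('posts hist',np.histogram(th,np.arange(-180,181,10)))
E
```

```text
blue z [0.0883 0.0903 0.4285]
stand (array([420. , 284.8]), array([ 71.7, 111.9]), 55.9)
top z 0.43337233642647877 handle top (array([443. , 271.8]), array([ 7.2, 64. ]), 40.2) 1900
handle all (array([422.2, 284.5]), array([ 38.8, 110.2]), 40.2)
flange (array([418.9, 283.3]), array([58.2, 71.8]), 70.5) 0.09348128157478991
stub [0.5571 0.0272 0.3497] 6767 (array([558.1,  28. ]), array([16.9, 39.9]), 24.6)
yellow z [0.0289 0.3583 0.3642] 7091
ring [0.565  0.0457] -90.87929616265478 0.054441794286474866
lug mean [0.5617 0.003  0.2978] -94.40412320235757
base (array([0.5578, 0.0254, 0.0641]), 0.0017)
posts hist (array([   0,    0,    0,    0,    0,    0,  331, 1334, 1726, 3050, 9958,
         29,    0,    0,    0,    0,    0,    0,    0,    0,    0,    0,
         19,   14,    0,    0,   15,   18,    0, 3690, 6090, 5704, 3236,
       1788,    0,    0]), array([-180, -170, -160, -150, -140, -130, -120, -110, -100,  -90,  -80,
        -70,  -60,  -50,  -40,  -30,  -20,  -10,    0,   10,   20,   30,
         40,   50,   60,   70,   80,   90,  100,  110,  120,  130,  140,
        150,  160,  170,  180]))
```

```bash
cat > fit.py <<'E'
from h import *
from scipy.optimize import least_squares
def load(n):
    f=np.load(n+'.npz');return f['im'],f['d'],dict(camera_matrix=f['K'],distortion=f['D'],origin=f['o'],orientation=f['R'])
def rect(q):
    (c,s,a)=cv2.minAreaRect((q*1000).astype(np.float32));return np.round(c,1),np.round(s,1),round(a,1)
def pts(im,d,cal,zmax=.2):
    p,v,u=world(d,cal);k=p[:,2]<zmax;return p[k],cv2.cvtColor(im,cv2.COLOR_RGB2HSV)[v[k],u[k]]
def circ(q,c,r=None):
    f=lambda x:np.hypot(q[:,0]-x[0],q[:,1]-x[1])-(x[2] if r is None else r)
    s=least_squares(f,[*c,.05],loss='soft_l1',f_scale=.002);return np.round(s.x,4),round(float(np.sqrt(np.mean(s.fun**2))),4)
def ringfit(q,c):
    def dist(x):
        cx,cy,a=x;ca,sa=np.cos(a),np.sin(a);dx=q[:,0]-cx;dy=q[:,1]-cy;X=ca*dx+sa*dy;Y=-sa*dx+ca*dy
        r=np.hypot(X,Y);th=np.degrees(np.arctan2(Y,X))
        o=np.maximum(np.maximum(r-.048,.036-r),0)
        g=np.where((th>-63)&(th<-13),np.minimum(th+63,-13-th)*np.pi/180*r,0);o=np.hypot(o,g)
        l=np.hypot(np.maximum(np.maximum(.048-X,X-.066),0),np.maximum(np.abs(Y)-.009,0))
        return np.minimum(o,l)
    return min((least_squares(dist,[*c,a],loss='soft_l1',f_scale=.002) for a in np.radians(range(-180,180,15))),key=lambda s:s.cost)
E
python3 - <<'E'
from fit import *
p,hsv=pts(*load('wp'))
near=np.hypot(p[:,0]-.415,p[:,1]-.283)<.06
blue=near&(hsv[:,0]>95)&(hsv[:,0]<125)&(hsv[:,1]>120)
print('stand',rect(p[blue&(p[:,2]>.086)][:,:2]),np.median(p[blue&(p[:,2]>.086),2]))
org=near&(hsv[:,0]<20)&(hsv[:,1]>150)&(p[:,2]>.1)
zt=np.percentile(p[org,2],95);print('top z',zt,'handle top',rect(p[org&(p[:,2]>zt-.003)][:,:2]),org.sum(),'all',rect(p[org][:,:2]))
fl=near&(hsv[:,1]<100)&(p[:,2]>.0915)&(p[:,2]<.097)&~org;print('flange',rect(p[fl][:,:2]),np.median(p[fl,2]))
p,hsv=pts(*load('wh'))
c=np.array([.556,.027]);R=np.hypot(*(p[:,:2]-c).T);near=R<.085
stub=near&(p[:,2]>.038)&(R<.015);print('stub',np.round(p[stub].mean(0),4),stub.sum(),rect(p[stub][:,:2]))
yel=near&(hsv[:,0]>12)&(hsv[:,0]<32)&(hsv[:,1]>110);print('yellow z',np.round(np.percentile(p[yel,2],[5,50,95]),4),yel.sum())
q=p[yel&(p[:,2]>.024)&(p[:,2]<.036)];b=ringfit(q,c);print('ring',np.round(b.x[:2],4),np.degrees(b.x[2]),b.cost)
rr=np.hypot(*(q[:,:2]-b.x[:2]).T);l=q[rr>.052].mean(0);print('lug mean',np.round(l,4),np.degrees(np.arctan2(*(l[:2]-b.x[:2])[::-1])))
print('base',circ(p[near&(p[:,2]>.005)&(p[:,2]<.0115)&(R>.062)][:,:2],c))
rim=near&(p[:,2]>.029)&(p[:,2]<.033)&(R>.050)&(R<.06)&~yel;print('rim',circ(p[rim][:,:2],c,.053),rim.sum())
post=near&(p[:,2]>.036)&(R>.04);th=np.degrees(np.arctan2(p[post,1]-c[1],p[post,0]-c[0]));print('posts',np.histogram(th,np.arange(-180,181,10))[0],[np.median(th[(th>a)&(th<e)]) for a,e in[(-90,0),(60,120)]])
p,hsv=None,None
E
```

```text
stand (array([419.4, 285.1]), array([57.7, 69.1]), 70.3) 0.08960513694580075
top z 0.16013896526573768 handle top (array([415.1, 286.8]), array([14.5, 15.8]), 71.6) 287 all (array([415.1, 287.2]), array([14.8, 16.6]), 68.0)
flange (array([418.3, 280.4]), array([48.7, 51.1]), 70.9) 0.09355810898172368
stub [0.5596 0.0248 0.0405] 146 (array([559.5,  24.8]), array([16.9, 15.7]), 23.5)
yellow z [0.0281 0.0295 0.0309] 1618
ring [0.5594 0.0247] 17.007713999937547 1.1164767197311285e-06
lug mean [0.6151 0.0416 0.0295] 16.932046352787044
base (array([0.5578, 0.0254, 0.0641]), 0.0017)
rim (array([0.5585, 0.0253, 0.05  ]), 0.0018) 608
posts [  0   0   0   0   0   0   0   0   0   0  42 107  57  14   0   0   0   0
   0   0   0   0   0  36  97  63  17   0   0   0   0   0   0   0   0   0] [np.float64(-63.57571740423694), np.float64(69.18098769936805)]
```

Three things look like the pick: blue stand at crop (415,338), and grey stands at (65,430) and (530,462). The blue-stand one is smallest (top at 160 mm against 195) and its stand measures about 70x58x90. I'll go above it and check in a close crop.

```bash
cat >> h.py <<'E'
PK=np.array([.4151,.2870]); PY=np.radians(-19.2)   # pick axis, foot yaw
RC=np.array([.5595,.0247]); RY=np.radians(17.0)     # ring centre, yaw
OFF=.121                                            # TCP height above foot underside
def foot(t,rho,z,inward=0):
    a=RY+np.radians(-25); r=np.array([np.cos(a),np.sin(a)]); k=np.array([-r[1],r[0]])
    b=RY+np.radians(-11)
    return np.array([*(RC+rho*r+t*k-inward*np.array([np.cos(b),np.sin(b)])),z+OFF])
FR=down(RY+np.radians(65+90)); PR=down(PY+np.pi/2)
E
python3 - <<'E'
from h import *
print(ik(np.array([*PK,.131]),PR),ik(foot(-13,40,0)*0+foot(-.013,.040,.012),FR))
ctrl.goto(np.array([*PK,.215]),PR); ctrl.command_gripper(.045)
im,d,cal=grab('wrist');save('pre',im);uv=project([[*PK,.16]],cal)[0];print(uv,ctrl.get_state()['clock'],ctrl.get_state()['force'])
from fit import pts,rect
p,h=pts(im,d,cal,.163);o=(np.hypot(*(p[:,:2]-PK).T)<.03)&(h[:,0]<20)&(h[:,1]>150)&(p[:,2]>.1)
print(rect(p[o&(p[:,2]>.156)][:,:2]) if o.sum() else 0)
x,y=np.int32(uv);im=im[max(0,y-100):y+100,max(0,x-130):x+130];save('prec',cv2.resize(im,None,fx=2,fy=2))
E
```

```text
[ 6.01958245e-01  3.02709045e-01  1.98197481e+00 -4.44089210e-16
  8.56908802e-01  9.37061461e-01] [ 7.96824206e-03  4.25885234e-01  1.78170534e+00 -4.44089210e-16
  9.34002080e-01 -1.42320174e+00]
[311.30503599 228.83141014] 5.5917 [0.64961806 0.21752534 0.30741687]
(array([415.1, 287.7]), array([14.9, 15.2]), 71.1)
```

View pics/prec.png

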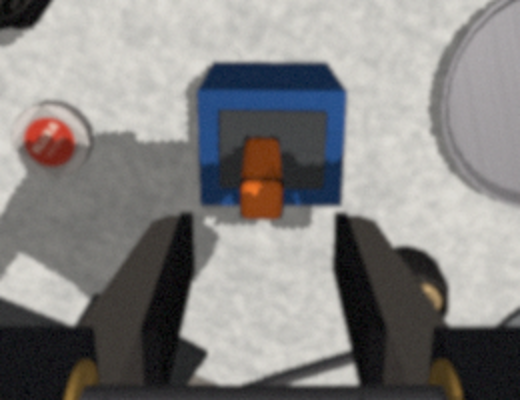

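The crop shows the orange handle at (262,200) in the blue stand, centred between the fingers, with the flange reaching slightly right toward the foot. The choice is confirmed, so I'll grasp it and carry it over the gap.

```bash
python3 - <<'E'
from h import *
ctrl.servo_line(np.array([*PK,.131]),velocity=.12)
ctrl.command_gripper(.01,squeeze=35); s=ctrl.get_state();print(s['grip_width'],s['grip_force'],s['force'])
ctrl.servo_line(np.array([*PK,.236]),velocity=.15)
s=ctrl.get_state();print(s['grip_width'],s['force'],s['clock'])
ctrl.goto(foot(-.013,.040,.10),FR); ctrl.servo_line(foot(-.013,.040,.042))
im,d,cal=grab('wrist');save('hov',im);uv=project([foot(-.013,.040,.042)-[0,0,OFF]],cal)[0];print(uv)
x,y=np.int32(uv);a=cv2.resize(im[max(0,y-110):y+90,max(0,x-130):x+130],(520,400))
im2,d2,cal2=grab('scene');u2=project([[*RC,.03]],cal2)[0];print(project([foot(-.013,.040,.042)-[0,0,OFF]],cal2)[0]-u2);x,y=np.int32(u2);b=cv2.resize(im2[y-60:y+40,x-32:x+32],(256,400),interpolation=cv2.INTER_CUBIC)
a=cv2.resize(a,(520,400));save('hovc',np.hstack([a,b]));print(ctrl.get_state()['clock'])
E
```

```text
0.016110037234856343 35.000882148742676 [-0.8917891  -0.44889102  3.57233846]
0.015828877185083176 [ 0.81839087  0.53125523 -0.54371668] 7.8333
[312.73417246 201.96388445]
[19.67951794 -5.24822089]
10.4917
```

View pics/hovc.png

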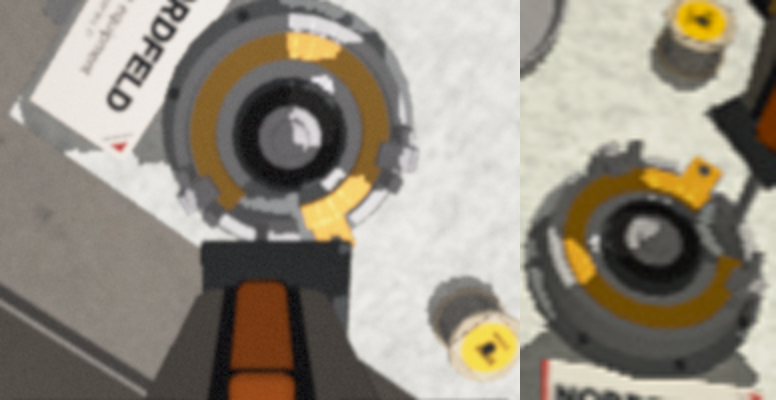

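In the scene crop the shank reaches the gap at about (735,215), against a predicted (727,219). The ring is undisturbed in the groove with its lug at (703,180). I'll descend and lift.

```bash
python3 - <<'E'
from h import *
def f(t): s=ctrl.get_state();print(t,np.round(s['force'],2),np.round(s['torque'],3),round(s['clock'],2))
f('hover')
ctrl.servo_line(foot(-.013,.040,.012),velocity=.06); f('in')
ctrl.servo_line(foot(-.0005,.040,.012),velocity=.05); f('under')
ctrl.servo_line(foot(-.0005,.040,.019),velocity=.05); f('touch')
for L in (.008,.014,.020,.026,.032,.038):
    th=np.arcsin(L/.089); ctrl.servo_line(foot(-.0005,.040,.019+L,.089*(1-np.cos(th))),velocity=.04); f(L)
im2,d2,cal2=grab('scene');u2=project([[*RC,.03]],cal2)[0];x,y=np.int32(u2);b=cv2.resize(im2[y-60:y+40,x-50:x+50],(500,500),interpolation=cv2.INTER_CUBIC);save('lift',b)
E
```

```text
hover [ 0.1  -0.29  0.06] [ 0.071 -0.036 -0.049] 10.49
in [ 0.23 -0.47 -0.32] [-0.001  0.014 -0.009] 11.14
under [-1.15  0.04 -0.86] [0.005 0.018 0.007] 11.54
touch [-0.5  -0.09  0.07] [ 0.046 -0.035  0.049] 11.83
0.008 [ 0.44 -0.6  -2.01] [ 0.017 -0.043 -0.03 ] 12.18
0.014 [ 0.53  0.78 -0.73] [-0.016 -0.102  0.025] 12.48
0.02 [-0.06 -0.29 -1.41] [ 0.019 -0.068  0.006] 12.78
0.026 [-0.02  0.92 -0.96] [ 0.062 -0.163  0.003] 13.09
0.032 [-0.35  1.2  -1.54] [ 0.053 -0.072 -0.057] 13.4
0.038 [-0.61  0.93 -0.75] [-0.06  -0.115 -0.043] 13.72
```

View pics/lift.png

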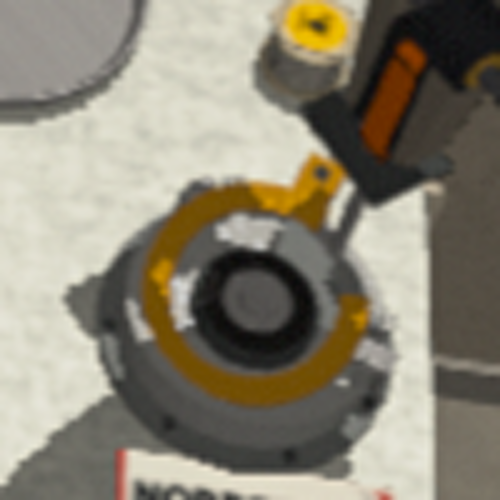

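The ring is raised, with its lug at (320,172) clearly up and both noses apparently below it. I'll lower the foot and check by depth that the ring stays up.

```bash
python3 - <<'E'
from fit import *
def ringz(tag):
    im,d,cal=grab('scene');p,h=pts(im,d,cal,.09);y=(h[:,0]>12)&(h[:,0]<32)&(h[:,1]>110)&(np.hypot(*(p[:,:2]-RC).T)<.075)&(p[:,2]>.022)
    q=p[y];A=np.c_[q[:,:2]-RC,np.ones(len(q))]
    w=least_squares(lambda x:A@x-q[:,2],[0,0,.03],loss='soft_l1',f_scale=.002).x
    g=np.arctan2(w[1],w[0]);print(tag,'tilt',np.degrees(np.arctan(np.hypot(w[0],w[1]))),'dir rel ring x',np.degrees(g-RY),'c z',w[2],'lug top z',w@[.061*np.cos(RY),.061*np.sin(RY),1],len(q))
    return im,cal
ringz('up')
ctrl.servo_line(foot(-.0005,.040,.026),velocity=.06); 
im,cal=ringz('lowered');s=ctrl.get_state();print(s['force'],s['clock'])
u2=project([[*RC,.03]],cal)[0];x,y=np.int32(u2);save('low',cv2.resize(im[y-60:y+40,x-50:x+50],(500,500),interpolation=cv2.INTER_CUBIC))
E
```

```text
up tilt 25.822849583954977 dir rel ring x -16.070730678252556 c z 0.05338636305416583 lug top z 0.08175136764675159 669
lowered tilt 13.263693995935727 dir rel ring x -12.96072021965987 c z 0.04168555864176003 lug top z 0.0556982223707633 641
[-0.05269887 -0.0720719  -1.27706559] 14.55
```

View pics/low.png

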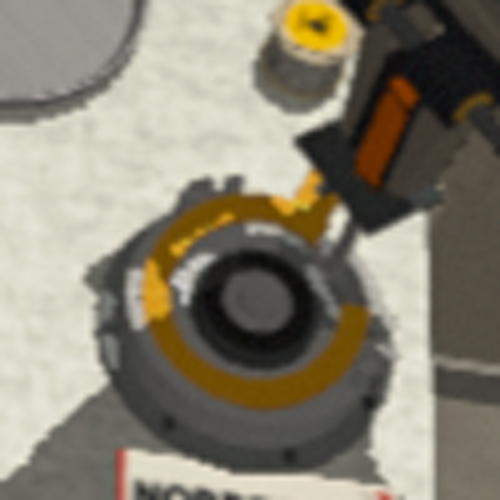

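The tilt is 13° and the foot is 13 mm clear below, so the ring rests on the catches. I'll back out and return the pick.

```bash
cat >> h.py <<'E'
def ringfull(cam,zmin=.022,c=None,rad=.075):
    """tilt, plane and outline-fit of ring in its plane"""
    from fit import pts,least_squares,ringfit
    im,d,cal=grab(cam);p,h=pts(im,d,cal,.09);c=RC if c is None else c
    q=p[(h[:,0]>12)&(h[:,0]<32)&(h[:,1]>110)&(np.hypot(*(p[:,:2]-c).T)<rad)&(p[:,2]>zmin)]
    A=np.c_[q[:,:2]-c,np.ones(len(q))];w=least_squares(lambda x:A@x-q[:,2],[0,0,.03],loss='soft_l1',f_scale=.002).x
    q=q[np.abs(A@w-q[:,2])<.004]
    n=np.array([-w[0],-w[1],1]);n/=np.linalg.norm(n);x=np.array([np.cos(RY),np.sin(RY),0]);x-=n*(x@n);x/=np.linalg.norm(x);y=np.cross(n,x)
    o=np.array([*c,w[2]]);b=ringfit(np.c_[(q-o)@x,(q-o)@y],(0,0)).x
    C=o+b[0]*x+b[1]*y; X=np.cos(b[2])*x+np.sin(b[2])*y
    print('ring top centre',np.round(C,4),'yaw',np.degrees(np.arctan2(X[1],X[0])),'tilt',np.degrees(np.arccos(n[2])),'lug top',np.round(C+.061*X,4),len(q))
    return C,X,n,im
E
python3 - <<'E'
from h import *
def f(t): s=ctrl.get_state();print(t,np.round(s['force'],2),round(s['clock'],2))
ctrl.servo_line(foot(-.0005,.040,.021),velocity=.08)
ctrl.servo_line(foot(-.014,.040,.021),velocity=.06); f('back')
ctrl.servo_line(foot(-.014,.040,.115),velocity=.15); f('up')
ringfull('scene')
ctrl.goto(np.array([*PK,.236]),PR); f('over stand')
ctrl.servo_line(np.array([*PK,.150]),velocity=.12); f('in slot')
ctrl.servo_line(np.array([*PK,.1315]),velocity=.05); f('seat')
ctrl.command_gripper(.045); ctrl.servo_line(np.array([*PK,.22])); f('released')
ringfull('scene')
im,d,cal=grab('wrist');save('ret',im)
from fit import pts,rect
p,h=pts(im,d,cal,.166);o=(np.hypot(*(p[:,:2]-PK).T)<.03)&(h[:,0]<20)&(h[:,1]>150)&(p[:,2]>.1)
print(rect(p[o&(p[:,2]>.156)][:,:2]),np.percentile(p[o,2],95))
uv=project([[*PK,.16]],cal)[0]
x,y=np.int32(uv);save('retc',cv2.resize(im[max(0,y-100):y+100,max(0,x-130):x+130],None,fx=2,fy=2))
E
```

```text
back [ 0.36 -0.13 -0.23] 15.18
up [-0.33 -0.11 -1.38] 15.95
ring top centre [0.5559 0.025  0.0409] yaw 17.759240281754707 tilt 13.48839319815569 lug top [0.6125 0.0431 0.0547] 630
over stand [-1.15 -0.03 -0.8 ] 18.03
in slot [ 0.3   1.28 -1.9 ] 18.9
seat [ 0.53 -0.4  -0.79] 19.42
released [-0.83 -0.    0.12] 20.75
ring top centre [0.556  0.0251 0.0409] yaw 17.654824653175 tilt 13.591657710868896 lug top [0.6126 0.0431 0.0548] 639
(array([416.1, 287.1]), array([14.8, 15.7]), 72.7) 0.16012616121199685
```

View pics/retc.png

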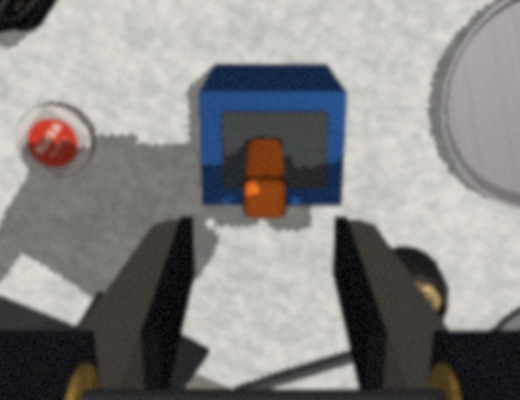

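The pick is back upright and seated (handle at (265,198), top at 160 mm), and the ring still sits on the catches. Next is the lug.

```bash
python3 - <<'E'
from h import *
def f(t): s=ctrl.get_state();print(t,np.round(s['force'],2),round(s['grip_width'],4),round(s['clock'],2))
def pose(C,X,n):
    return C+.061*X-.003*n+n*(.022-.0065), np.c_[X,np.cross(-n,X),-n]
n=np.array([-np.sin(np.radians(13.5))*np.cos(RY-.2),-np.sin(np.radians(13.5))*np.sin(RY-.2),np.cos(np.radians(13.5))])
X=np.array([np.cos(np.radians(17.7)),np.sin(np.radians(17.7)),0]);X-=n*(X@n);X/=np.linalg.norm(X)
P,R=pose(np.array([.556,.0251,.0409]),X,n)
ctrl.goto(P+n*.10,R); ctrl.command_gripper(.040)
C,X,n,im=ringfull('wrist');save('lug',im)
P2,R2=pose(C,X,n);print(P,P2,np.round(R2,2).tolist(),ik(P2,R2)); f('pre'); np.savez('lugpose',P=P2,R=R2,C=C,X=X,n=n)
E
```

```text
ring top centre [0.5563 0.0251 0.0404] yaw 17.44820458432984 tilt 13.86520837936411 lug top [0.6129 0.0429 0.0546] 1815
[0.60946072 0.04354463 0.06695757] [0.60994131 0.04274557 0.06674463] [[0.93, 0.29, 0.24], [0.29, -0.96, 0.01], [0.23, 0.06, -0.97]] [ 0.06989395  0.4535028   1.96870068 -0.00938676  0.47745131  1.35103909]
pre [-0.48 -0.55 -0.64] 0.0401 22.36
```

View pics/lug.png

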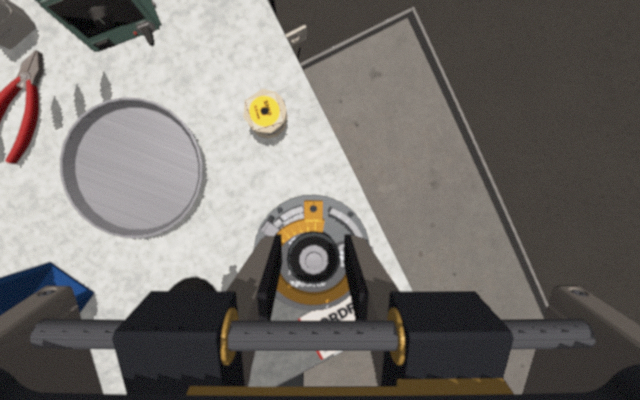

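The lug is at (314,210), centred between the fingers, and the fit agrees with the earlier one. I'll grasp and lift it, and use saved depth to choose a collision-free yaw at the dish.

```bash
python3 - <<'E'
from h import *
from fit import load
def f(t): s=ctrl.get_state();print(t,np.round(s['force'],2),round(s['grip_width'],4),round(s['clock'],2))
L=np.load('lugpose.npz');P,n=L['P'],L['n']
ctrl.servo_line(P,velocity=.1); f('at')
ctrl.command_gripper(.005,squeeze=45); f('grip')
ctrl.servo_line(P+[0,0,.09],velocity=.1); f('lifted')
ringfull('scene',zmin=.06,c=np.array([.556,.025]))
im,d,cal=load('wp');p,_,_=world(d,cal);p=p[(p[:,2]>.075)&(p[:,2]<.25)&(p[:,0]>.4)&(np.abs(p[:,1]-.27)<.25)&(p[:,0]<.85)]
D=np.array([.591,.235]);J1=.35
for yaw in np.arange(-1.0,2.0,.25):
    e=np.array([np.cos(yaw),np.sin(yaw)]);T=D+.049*e;q=p[:,:2]-T;a=np.abs(q@e)-.0375;b=np.abs(q@[-e[1],e[0]])-.0945
    dd=np.hypot(np.maximum(a,0),np.maximum(b,0));i=dd.argmin();print(round(yaw,2),np.round(dd[i],3),np.round(p[i],3))
E
```

```text
at [0.1  0.62 0.69] 0.0401 23.51
grip [0.25 0.56 0.51] 0.0166 23.99
lifted [-0.24  0.5  -0.9 ] 0.0172 25.04
ring top centre [0.556 0.025 0.03 ] yaw -163.0 tilt 0.0 lug top [0.4977 0.0072 0.03  ] 0
-1.0 0.103 [0.444 0.246 0.09 ]
-0.75 0.127 [0.444 0.246 0.09 ]
-0.5 0.146 [0.444 0.246 0.09 ]
-0.25 0.152 [0.463 0.3   0.087]
0.0 0.14 [0.463 0.3   0.087]
0.25 0.12 [0.463 0.3   0.087]
0.5 0.096 [0.463 0.3   0.087]
0.75 0.073 [0.463 0.3   0.087]
1.0 0.055 [0.463 0.3   0.087]
1.25 0.048 [0.463 0.3   0.087]
1.5 0.038 [0.463 0.3   0.087]
1.75 0.02 [0.463 0.3   0.087]
```

```bash
python3 - <<'E'
from h import *
from fit import pts,circ
def f(t): s=ctrl.get_state();print(t,np.round(s['force'],2),round(s['grip_width'],4),round(s['clock'],2))
yaw=.25;D=np.array([.5905,.2345]);T=D+.050*np.array([np.cos(yaw),np.sin(yaw)])
ctrl.goto(np.array([*T,.13]),down(yaw)); f('over dish')
im,d,cal=grab('scene');p,h=pts(im,d,cal,.15)
q=p[(h[:,0]>12)&(h[:,0]<32)&(h[:,1]>110)&(np.hypot(*(p[:,:2]-D).T)<.09)&(p[:,2]>.05)]
A=np.c_[q[:,:2]-D,np.ones(len(q))];w=np.linalg.lstsq(A,q[:,2],rcond=None)[0];print(len(q),np.round(w,3),np.round(q.min(0),3),np.round(q.max(0),3))
x,y=np.int32(project([[*D,.1]],cal)[0]);save('dish1',cv2.resize(im[y-60:y+60,x-70:x+70],(700,600),interpolation=cv2.INTER_CUBIC))
E
```

```text
over dish [ 0.12 -0.39 -1.  ] 0.0167 25.93
492 [ 0.035 -0.008  0.116] [0.529 0.183 0.109] [0.646 0.277 0.134]
```

View pics/dish1.png

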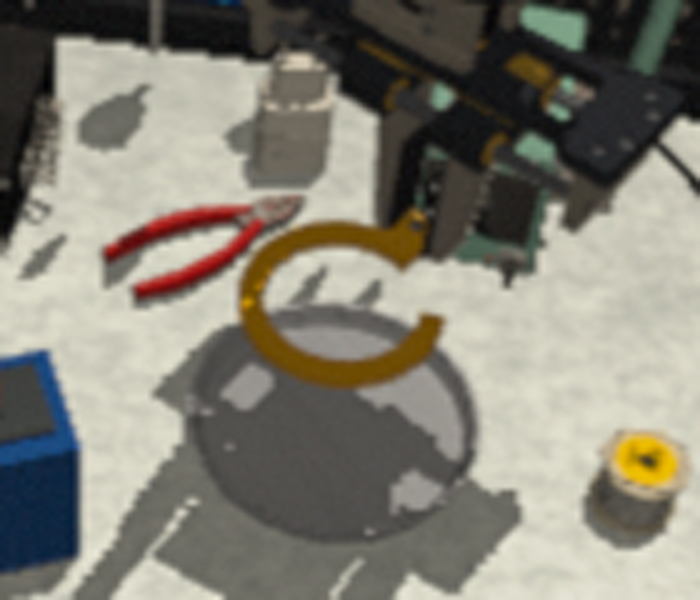

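The ring is held almost level (2°) at (340,300), its outline inside the dish. I'll lower it and release with a small opening.

```bash
python3 - <<'E'
from h import *
from fit import pts
def f(t): s=ctrl.get_state();print(t,np.round(s['force'],2),round(s['grip_width'],4),round(s['clock'],2))
yaw=.25;D=np.array([.5905,.2345]);T=D+.050*np.array([np.cos(yaw),np.sin(yaw)])
ctrl.servo_line(np.array([*T,.045]),velocity=.12); f('mid')
ctrl.servo_line(np.array([*T,.0285]),velocity=.03); f('low')
ctrl.command_gripper(.026); f('open')
ctrl.servo_line(np.array([*T,.06]),velocity=.06); ctrl.servo_line(np.array([*T,.24]),velocity=.2); f('away')
ctrl.goto(np.array([.50,.17,.30]),down(yaw)); f('clear')
C,X,n,im=ringfull('wrist',zmin=.0045,c=D); ringfull('scene',zmin=.0045,c=D)
im2,d,cal=grab('top');save('topend',im2)
save('end',cv2.resize(im2[100:300,165:465],(800,533),interpolation=cv2.INTER_CUBIC))
E
```

```text
mid [ 0.26 -0.04 -1.32] 0.0169 26.84
low [-0.24 -0.46 -0.98] 0.0169 27.54
open [0.06 0.1  0.47] 0.0256 27.88
away [ 0.14 -0.69 -0.32] 0.0257 29.61
clear [ 1.08 -0.17 -0.05] 0.026 30.32
ring top centre [0.5802 0.2311 0.0095] yaw 13.859800197868138 tilt 0.12610843080758397 lug top [0.6395 0.2457 0.0094] 1439
ring top centre [0.5785 0.2316 0.0096] yaw 14.59864225395193 tilt 0.12347186270127165 lug top [0.6375 0.247  0.0095] 423
```

View pics/end.png

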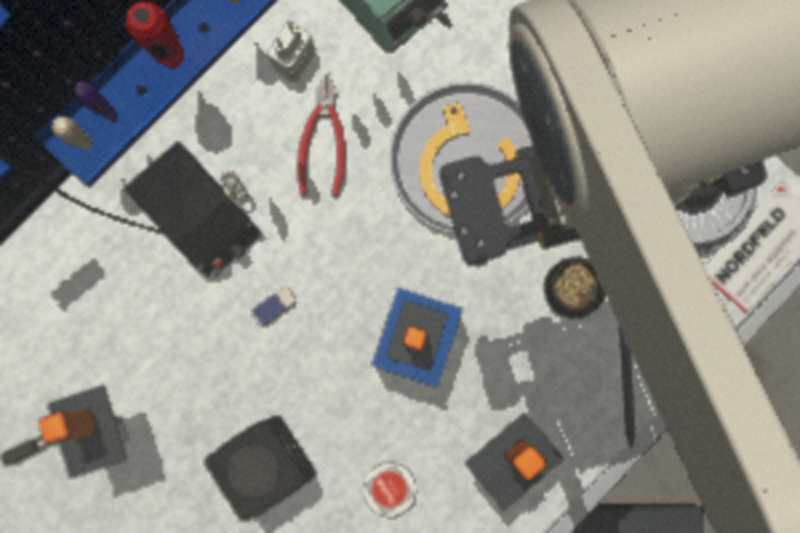

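The ring lies flat in the dish (lug at (455,118), top at 9.5 mm, tilt 0.1°). The pick is upright in its blue stand at (415,338), the other things are where they were, and the arm is clear.

```bash
python3 -c "
from station import ticket
print(ticket.finish_job())"
```

```text
the job is handed in; nothing more can be done
None
```

The job is done and handed in at about 30 s of the 61 s allowed: the ring was lifted onto both catches, the pick is back upright in its stand, the ring lies flat in the dish, and nothing else on the bench was seen to move.

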